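# Index a carving blank to the third click and hold it

## Robot

A 7-joint arm with a two-finger parallel gripper is mounted at the origin on the work surface. World frame = base frame: x ahead of the robot, y to its left, z up, the work surface at z = 0. Lengths are in mm, angles in rad, forces in N, time in s.
With the tool pointing down it reaches from about 425 to 950 mm from the base axis. Payload 16.7 kg.
Tool frame: the origin (TCP) lies midway between the tips of the shut fingers; the grasp point (between the pads) lies 19 mm behind it (r.grip_depth is the distance from the TCP to the grasp point, in mm); z points along the fingers, y is the line along which they close (so a half turn about z gives the same grasp; the last joint's range is limited). The gripper opens to 94 mm and grips with 3 to 60 N. Pads are 16 mm wide; open, the fingers measure 119 mm over their backs; the gripper's body (75 mm by 177 mm) begins 78 mm behind the grasp point.
Start: joints at [-1.456, 0.426, 0.074, 1.606, -0.034, 1.111, -0.067], TCP at [176.013, 651.609, 205.467] pointing down, gripper open.
Joint ranges: [-2.85, 2.85], [-0.5, 2.14], [-1.23, 1.37], [0.21, 2.46], [-1.02, 4.16], [0.16, 2.05], [-2.73, 2.73]. Speed limits (rad/s): [1.89, 1.89, 2.39, 2.39, 3.01, 3.01, 3.01].

## Interface

Orientations are given as a unit quaternion [w, x, y, z].
In Python, from bench import r gives the robot as it stands.
- The arm moves only by the shell command python3 -m crank 'ROWS' [FORCE]. ROWS is JSON, a list of rows, each a list of 7 numbers: the opening, from 0 (shut) to 1 (fully open), then the shift along the tool's x, y, z in mm, then the turn, a rotation vector about the tool's x, y, z in rad. A call has 1 to 10 rows; each row shifts and turns the commanded pose from where the row before left it, along the tool's axes as they then stand; what a row does not reach is not made up. A row lasts 1/8 s, in which the tool goes at most 62.5 mm and 10.7 degrees, less where a joint would pass 70% of its speed; a pose out of reach is approached as far as the arm can. A call is refused whole if a number of a shift passes 62.5 or a number of a turn 0.188, either way. A call with a gripper value outside its range is refused whole. The fingers move at their own pace and stop on an object; FORCE is the grip in N (left out, the last holds). Time passes only in rows, so rows that do not move let the fingers close. It gives the time, the measured TCP pose, the force, the opening and the grip force at its end, in the units of the state.
- r.sense(): the state, without advancing time (a new reading comes with each control period).
- r.grab_frame(name): name is "scene" or "side" or "wrist"; returns a dict with "color" (384x512x3 uint8, red, green, blue), "fx", "fy", "cx", "cy" (pixels), "R" (3x3) and "t" (3): a world point X has camera coordinates R X + t. Camera axes: x right, y down, z forward; pixel columns grow to the right and rows downward; lengths in mm; the calibration is good to about 2 mm. A picture is of the moment at which its call begins. There is no depth.
- r.sign_off(): hands the job in; it is judged then, once.
The state is a dict: "time_s": time; "joint_positions": joint angles; "joint_velocities": joint speeds; "joint_efforts": joint torques, N m; "ee_pos": TCP position; "orientation": TCP orientation; "contact_force": force on the tool from outside, world axes, zero at the start; "torque": the same for the moment, N m; "opening": finger opening in mm; "gripper_force": force on a finger pad.
Only numpy, scipy, OpenCV 4.12 (cv2) and the standard library are available. Lean on these libraries where they do the work, as an engineer would, in place of code of your own. Each camera call takes 0.05 s, during which the arm holds its last target. There are 200 camera calls.

## Task

Lay the pale limewood blank with the carved rosette flat on the narrow raised rest of the green indexing fixture, rosette up, centred and lengthwise along the rest, setting it down rather than dropping it. Then turn the fixture's black bar knob clockwise, counting the clicks, to the third click and no further; the knob springs back if let go, so finish with the gripper still holding it at the third stop and the blank still lying on the rest. Leave the dark blank and the other things on the bench where they are.

Things in the scene. Friction and masses are not known exactly. Their poses are not given: they have to be found in the camera images.
- rosette_blank: loose pale limewood block, 130 x 44 x 30 mm, about 0.11 kg, starting flat on the bench with a carved rosette on its upper face. Origin: centre of its underside; x along its 130 mm length, y across its 44 mm width, z up out of the carved face. Either end may point either way on the rest.
- walnut_blank: loose dark walnut block of the same 130 x 44 x 30 mm size, uncarved; not wanted, leave it. Same origin and axes as the pale one.
- fixture: fixed green indexing fixture, housing 110 (x) x 280 (y) x 45 mm high; origin at the centre of its underside, z up. The knob's axis stands at its y = -90 mm, the rest's at y = +90 mm; a belt inside turns the rest by the same angle and in the same sense as the knob. A steel plunger block stands 16 mm above the housing at +x of the brass plate.
- rest_top (a point): centre of the top of the narrow raised rest, 100 mm above the bench: a flat rubber-faced bar 100 mm long (x) x 22 mm wide (y) x 10 mm thick on a column 28 mm across, without lips; z up. It turns with the knob. A centred blank overhangs it by 11 mm on each long side and 15 mm at each end.
- knob_grip (a point): on the knob's upright axis at grip height, 93 mm above the bench. The knob is a black upright bar 46 mm long (x) x 14 mm wide (y), 66 to 112 mm above the bench, on a scalloped brass plate 78 mm across with its top 57 mm above the bench. z up; axes turn with the knob. Pinch it from above across the 14 mm width.
- index_knob (a joint): angle of the black knob, rad: 0 at home (its start, at an end stop), growing clockwise seen from above. A sprung roller on the scalloped plate clicks into stops at 0.419, 0.838, 1.257 (third) and 1.676; crests halfway between. A return spring (0.04 N m at home, 0.08 at the third stop) beats the clicks and brings it home if let go; a crest takes about 0.13 N m in all. Grip it with 25 N or more.
- gouge1: bystander: loose carver's gouge with a beech handle, about 210 mm long and 24 mm thick, lying on the bench; origin where handle meets blade, x towards the blade's tip
- gouge2: bystander: loose carver's gouge with a dark oak handle, about 210 mm long and 24 mm thick, lying on the bench; origin where handle meets blade, x towards the blade's tip
- gouge3: bystander: loose carver's gouge with a beech handle, about 210 mm long and 24 mm thick, lying on the bench; origin where handle meets blade, x towards the blade's tip
- mallet: bystander: round wooden mallet standing on its head, 88 mm across, 180 mm tall; origin under its head
- oilstone: bystander: grey sharpening stone 60 x 160 x 22 mm lying flat, long along its y; origin under its centre
- wax_jar: bystander: amber jar with a brass cap, 64 mm across, 60 mm tall; origin under its centre
Things that resemble listed ones, but are neither listed nor needed, are in the scene too. Several things look just like the rosette_blank: the one meant starts farthest from the robot's base.

How it is judged:
By the outcome, as a careful person would: the job done as asked, in the order asked, and still so for the second after the job is handed in, while the arm keeps its last pose, push and grip.
It also fails if it takes over 58 s, if anything falls off the work surface, if the arm or the gripper's body presses on something with over 40 N, if the wrist force passes 120 N, or if a joint passes its speed limit or range.

## Working session

There is one attempt and no reset: what is moved stays moved. The work goes in short steps, Python scripts to look and compute and a shell command to move; the robot and the scene stay as the last step left them, time stands still between calls to the robot, and variables do not carry over. Pictures are saved under pics/ and viewed, at most 11 in all, crops included, and the job is handed in when it is done.

```bash
mkdir -p pics
python3 - <<'E'
from bench import r
import cv2
for n in("scene","side"):
    f=r.grab_frame(n);cv2.imwrite(f"pics/{n}0.png",cv2.resize(f["color"][:,:,::-1],(800,600),interpolation=cv2.INTER_CUBIC))
    print(n,f["fx"],f["cx"],f["cy"],f["R"],f["t"])
print(r.sense(), r.grip_depth)
E
```

```text
scene 465.2949839054414 253.19536170073462 191.03168495651482 [[ 1.93697600e-01  9.81061279e-01 -7.92538824e-05]
 [ 5.78180438e-01 -1.14219359e-01 -8.07874569e-01]
 [-7.92583511e-01  1.56437542e-01 -5.89354455e-01]] [-137.82912096 -257.6499401  2026.07301286]
side 481.88459587382323 251.01662676004563 196.98138273501388 [[ 0.96380647 -0.26640645  0.01023242]
 [-0.13642629 -0.52581147 -0.83958929]
 [ 0.22905232  0.80780561 -0.54312534]] [-503.42599623  164.24954189 1290.36250574]
{'time_s': 0.1, 'joint_positions': array([-1.45647849,  0.42668207,  0.07384417,  1.60649981, -0.03408899,
        1.11081637, -0.06710675]), 'joint_velocities': array([-0.00067348, -0.00012199, -0.00115131, -0.00235547,  0.00078231,
       -0.00082118, -0.00059844]), 'joint_efforts': array([ 6.58126519e-03, -9.37479901e+01,  3.67679715e+00, -4.55045772e+01,
       -4.84769396e-02,  1.67686190e-02,  1.42821494e-05]), 'ee_pos': array([175.94245833, 651.27214862, 204.85602804]), 'orientation': array([-3.19948885e-05,  1.31538656e-01,  9.91310876e-01, -5.72441105e-04]), 'contact_force': array([ 0.05485265, -0.22971629, -0.6645615 ]), 'torque': array([-0.00691854,  0.03808985,  0.02266801]), 'gripper_force': 0.0, 'opening': 93.8622708515517} 18.8
```

View pics/scene0.png

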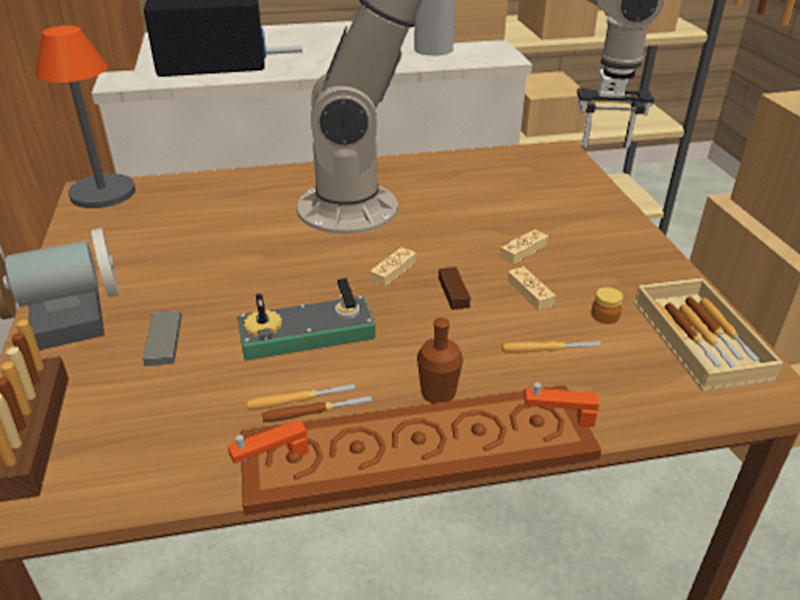

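View pics/side0.png

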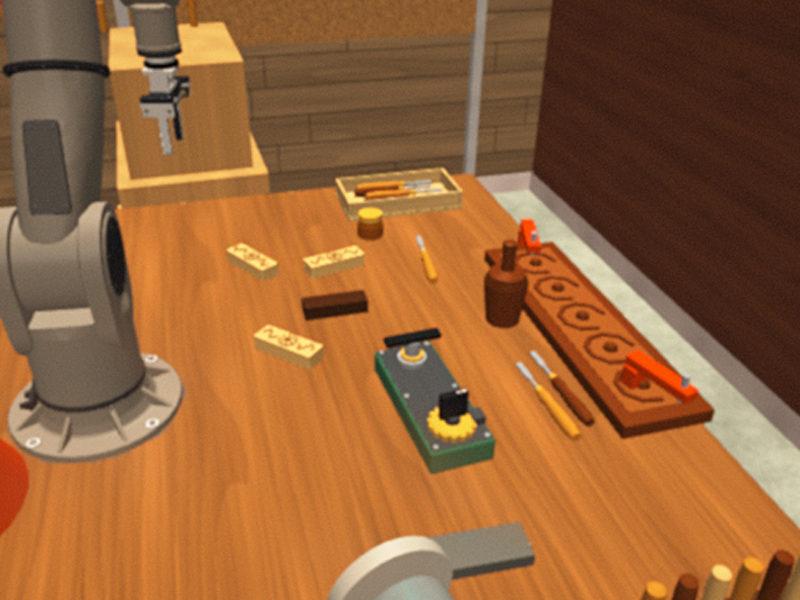

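Pale blanks: scene pixels (393,265), (524,244) and (531,287), with side pixels (288,345), (252,259) and (334,261) respectively. The dark blank is at (454,287). The fixture spans scene (238–375, 297–355), with its knob at about (262,310) and its rest at about (347,293). I'll measure these in close crops.

```bash
cat > h.py <<'E'
import numpy as np,cv2
from bench import r
def ray(f,u,v):
    R=np.array(f["R"]);c=-R.T@np.array(f["t"]);d=R.T@np.array([(u-f["cx"])/f["fx"],(v-f["cy"])/f["fy"],1]);return c,d
def onz(f,u,v,z):
    c,d=ray(f,u,v);return c+d*(z-c[2])/d[2]
def proj(f,X):
    p=np.array(f["R"])@np.array(X,float)+np.array(f["t"]);return f["fx"]*p[0]/p[2]+f["cx"],f["fy"]*p[1]/p[2]+f["cy"]
def crop(f,x0,y0,w,h,s):
    return cv2.resize(np.ascontiguousarray(f["color"][y0:y0+h,x0:x0+w,::-1]),(w*s,h*s),interpolation=cv2.INTER_CUBIC)
E
python3 - <<'E'
from h import *
S=r.grab_frame("scene");D=r.grab_frame("side")
for n,a,b in(("A",(393,262),(288,342)),("B",(524,241),(252,256)),("C",(531,284),(334,258))):
    p=onz(S,a[0]/1.5625,a[1]/1.5625,30);q=onz(D,b[0]/1.5625,b[1]/1.5625,30);print(n,p,q,np.hypot(*p[:2]))
a=np.vstack([np.hstack([crop(S,318,160,50,40,8),crop(D,184,148,50,40,8)]),np.hstack([crop(S,150,178,100,56,4),crop(D,235,205,100,100,4)[:0].reshape(0,400,3) if 0 else crop(D,235,208,100,56,4)])])
cv2.imwrite("pics/c1.png",a)
cv2.imwrite("pics/c2.png",np.hstack([crop(S,150,178,100,56,4),crop(D,235,205,80,100,5)[:224]]) if 0 else np.hstack([cv2.copyMakeBorder(crop(S,150,178,95,56,4),0,276,0,0,cv2.BORDER_CONSTANT),crop(D,237,205,80,100,5)]))
E
```

```text
A [349.22021252  65.1506561   30.        ] [336.99809154  56.31835171  30.        ] 355.2454993660149
B [318.76549229 404.98491945  30.        ] [310.52047804 402.36421633  30.        ] 515.3874504258586
C [500.81752943 358.11451656  30.        ] [484.60486524 348.27925613  30.        ] 615.6819022463168
```

View pics/c1.png

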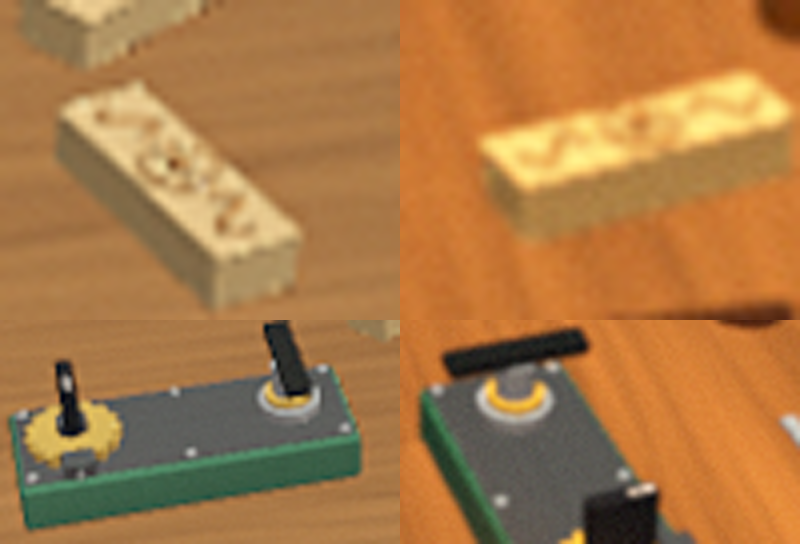

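View pics/c2.png

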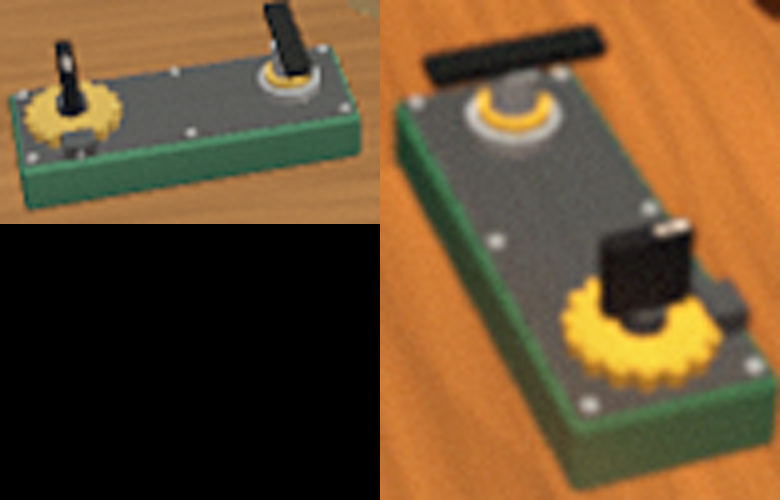

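C (scene (531,287), side (334,261)) is farthest from the base, about 610 mm out, and the crop shows it rosette up. Its top corners in the crop are at (60,110), (137,83), (300,240) and (217,262). I'll fit poses to the corners from both views.

Run:
```python
from h import *
from scipy.optimize import least_squares
S=r.grab_frame("scene");D=r.grab_frame("side")
def nat(u,v,s,x,y): return ((u+.5)/s-.5+x,(v+.5)/s-.5+y)
s8=lambda u,v:(S,*nat(u,v,8,318,160)); d8=lambda u,v:(D,*nat(u-400,v,8,184,148))
s4=lambda u,v:(S,*nat(u,v,4,150,178)); d5=lambda u,v:(D,*nat(u-380,v,5,237,205))
def fit(obs,x0,name):
    def res(p):
        c,s=np.cos(p[2]),np.sin(p[2]);o=[]
        for (f,u,v),(x,y,z) in obs:
            a=proj(f,(p[0]+c*x-s*y,p[1]+s*x+c*y,z));o+=[a[0]-u,a[1]-v]
        return np.array(o)
    k=least_squares(res,x0,loss="soft_l1");print(name,k.x.round(3));print(res(k.x).reshape(-1,2).round(1).tolist());return k.x
obs=[(s8(60,110),(-65,-22,30)),(s8(137,83),(-65,22,30)),(s8(300,240),(65,22,30)),(s8(217,262),(65,-22,30)),(s8(217,308),(65,-22,0)),
 (d8(525,188),(-65,-22,30)),(d8(482,142),(-65,22,30)),(d8(755,72),(65,22,30)),(d8(792,112),(65,-22,30)),(d8(530,238),(-65,-22,0))]
fit(obs,[490,350,0.],"C")
fit(obs[:5],[490,350,0.],"C scene");fit(obs[5:],[490,350,0.],"C side")
F=[(s4(25,173),(55,-140,45)),(s4(360,123),(55,140,45)),(s4(12,95),(-55,-140,45)),(s4(333,48),(-55,140,45)),(s4(28,208),(55,-140,0)),(s4(360,155),(55,140,0)),
 (d5(400,108),(-55,140,45)),(d5(582,425),(-55,-140,45)),(d5(775,378),(55,-140,45)),(d5(585,488),(-55,-140,0)),(d5(772,435),(55,-140,0))]
p=fit(F,[550,-100,0.],"fix");fit(F[:6],[550,-100,0.],"fix scene");fit(F[6:],[550,-100,0.],"fix side")
B=[(s4(263,3),(-50,-11,100)),(s4(283,2),(-50,11,100)),(s4(310,70),(50,11,100)),(s4(290,75),(50,-11,100)),
 (d5(424,60),(-50,11,100)),(d5(600,27),(50,11,100)),(d5(606,43),(50,-11,100)),(d5(430,75),(-50,-11,100))]
fit(B,[550,0,0.],"rest")
c,s=np.cos(p[2]),np.sin(p[2]);R=np.array([[c,-s],[s,c]])
print("rest",p[:2]+R@[0,90],"knob",p[:2]+R@[0,-90])
```

```text
C [4.88719e+02 3.61833e+02 2.44000e-01]
[[-0.3, -1.2], [0.2, -0.6], [0.2, -1.8], [0.1, -1.4], [-0.9, -0.3], [0.5, -0.8], [0.6, -0.6], [-0.1, -0.2], [1.0, -0.0], [0.3, 0.6]]
C scene [4.95128e+02 3.59867e+02 2.45000e-01]
[[-0.3, -0.2], [0.2, 0.4], [0.4, -0.7], [0.3, -0.3], [-0.7, 0.9]]
C side [4.86891e+02 3.60793e+02 2.46000e-01]
[[0.0, -0.5], [0.1, -0.3], [-0.5, -0.1], [0.6, 0.2], [-0.2, 0.8]]
fix [ 5.46999e+02 -1.60809e+02  6.10000e-02]
[[-1.2, -0.4], [1.3, -1.8], [-0.9, -1.3], [0.7, -2.0], [-0.2, 1.6], [1.5, 0.8], [-0.4, -3.2], [-0.3, -0.1], [3.5, -0.8], [-1.6, 1.1], [2.5, 1.4]]
fix scene [ 5.49018e+02 -1.61585e+02  5.90000e-02]
[[-1.5, -0.0], [1.2, -1.3], [-1.1, -1.0], [0.6, -1.6], [-0.5, 2.0], [1.4, 1.3]]
fix side [ 5.46449e+02 -1.59943e+02  6.30000e-02]
[[-0.7, -3.3], [-0.5, -0.3], [3.2, -1.0], [-1.8, 0.9], [2.2, 1.2]]
rest [ 5.38207e+02 -7.46420e+01  6.00000e-02]
[[-0.8, -0.9], [0.6, -1.6], [0.0, -1.6], [-1.7, -1.8], [0.2, -1.4], [-0.4, -1.3], [1.4, -0.2], [1.6, 0.1]]
rest [541.48248726 -70.97789255] knob [ 552.51579276 -250.6394248 ]
```

```bash
python3 -m crank '[[1,0,0,0,0,0,-0.17],[1,0,0,0,0,0,-0.17],[1,0,0,0,0,0,-0.168],[1,-39,-60,0,0,0,0],[1,-39,-60,0,0,0,0],[1,-39,-60,0,0,0,0],[1,-39,-60,0,0,0,0],[1,-39,-60,0,0,0,0],[1,-38,-58,0,0,0,0],[1,0,0,0,0,0,0]]'
cat >> h.py <<'E'
def goto(x,y,z,ang):
    "remaining move: tool-z turn to bring tool y to angle ang, then shifts along tool axes after that turn"
    from scipy.spatial.transform import Rotation as Ro
    s=r.sense();q=s["orientation"];M=Ro.from_quat([q[1],q[2],q[3],q[0]]).as_matrix()
    th=np.arctan2(M[1,1],M[0,1]);d=np.array([x,y,z])-s["ee_pos"]
    Y=np.array([np.cos(ang),np.sin(ang),0]);X=np.array([-Y[1],Y[0],0])
    print("t",round(s["time_s"],2),"pos",s["ee_pos"].round(1),"toolz",M[:,2].round(3),"turn",round(-(ang-th),3),"shift",round(d@X,1),round(d@Y,1),round(-d[2],1),"q",s["joint_positions"].round(2))
E
python3 - <<'E'
from h import *
goto(489,361,205,np.pi/2+.244)
f=r.grab_frame("wrist");cv2.imwrite("pics/w1.png",cv2.resize(f["color"][:,:,::-1],(800,600)))
for X in [(489,361,30)]+[tuple(np.array([489,361])+np.array([[np.cos(.244),-np.sin(.244)],[np.sin(.244),np.cos(.244)]])@[a,b])+(30,) for a in(-65,65) for b in(-22,22)]: print(np.array(proj(f,X))*1.5625)
E
```

```text
time_s: 1.55
ee_pos: [454.4, 391.7, 205.7]
orientation: [0.001, -0.118, 0.993, -0.001]
contact_force: [-0.1, 1.6, -0.1]
opening: 94.1
gripper_force: 0.0
t 1.55 pos [454.4 391.7 205.7] toolz [ 0.001 -0.001 -1.   ] turn -0.007 shift -26.2 -38.2 0.7 q [-0.91  0.3   0.11  1.78 -0.03  1.06  1.02]
[348.42497284 307.81448879]
[318.8456537  231.77969901]
[372.54712863 231.38187646]
[326.43068643 377.50480922]
[375.41046158 377.18173669]
```

View pics/w1.png

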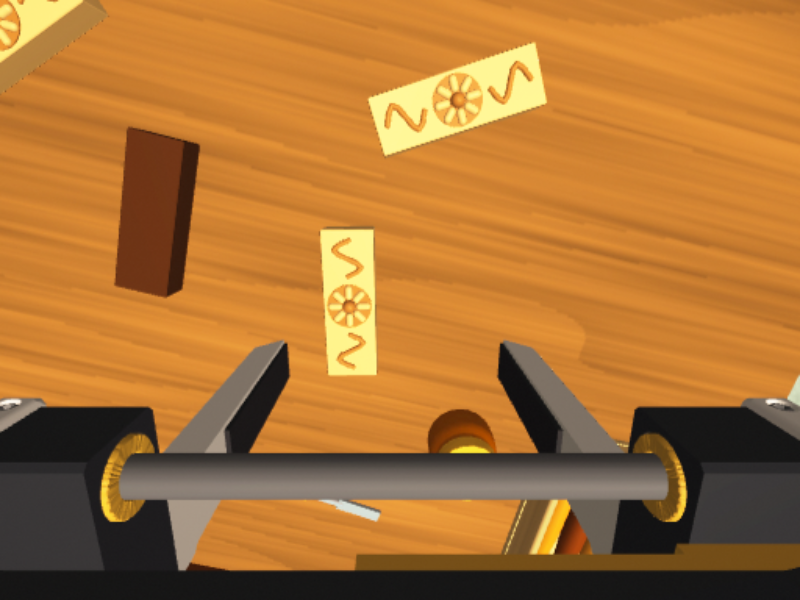

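The wrist picture shows C with corners (320,231), (374,229), (328,375) and (376,374), within about 2 px of the prediction. The target becomes (487.5, 362). I'll descend to just above it.

```bash
python3 -m crank '[[1,-12,-18,0,0,0,-0.007],[1,-13,-19,0,0,0,0],[1,0,0,35,0,0,0],[1,0,0,40,0,0,0],[1,0,0,40,0,0,0],[1,0,0,30,0,0,0],[1,0,0,0,0,0,0]]'
python3 -c "
from h import *
goto(487.5,362,5,np.pi/2+.244)"
```

```text
time_s: 2.48
ee_pos: [481.7, 366.6, 58.6]
orientation: [-0.002, -0.126, 0.992, -0.001]
contact_force: [-0.1, 0.4, 0.7]
opening: 93.7
gripper_force: 0.0
t 2.48 pos [481.7 366.6  58.6] toolz [-0.003 -0.002 -1.   ] turn 0.009 shift -4.5 -5.9 53.6 q [-0.83  0.48  0.1   1.89 -0.07  0.78  1.13]
```

```bash
python3 -m crank '[[1,-4,-6,10,0,0,0],[1,0,0,22,0,0,0],[1,0,0,16,0,0,0],[1,0,0,6,0,0,0],[1,0,0,0,0,0,0],[1,0,0,0,0,0,0]]' 
python3 -c "
from h import *
goto(487.5,362,5,np.pi/2+.244)"
```

```text
time_s: 3.22
ee_pos: [489.5, 361.8, 7.1]
orientation: [0.0, -0.125, 0.992, 0.0]
contact_force: [-0.6, -0.5, 0.7]
opening: 93.7
gripper_force: 0.0
t 3.23 pos [489.5 361.8   7.1] toolz [ 0.001  0.001 -1.   ] turn 0.007 shift 1.9 0.7 2.1 q [-0.81  0.56  0.09  1.91 -0.08  0.68  1.15]
```

```bash
python3 -m crank '[[1,2,0,2,0,0,0],[0.3,0,0,0,0,0,0],[0.3,0,0,0,0,0,0],[0.3,0,0,0,0,0,0],[0.3,0,0,0,0,0,0],[0.3,0,0,0,0,0,0]]' 30
python3 -m crank '[[0.3,0,0,0,0,0,0],[0.3,0,0,0,0,0,0],[0.3,0,0,-15,0,0,0],[0.3,0,0,-30,0,0,0],[0.3,0,0,-30,0,0,0],[0.3,0,0,-30,0,0,0],[0.3,0,0,0,0,0,0]]' 
python3 -c "
from h import *
goto(600,-75,180,np.pi/2+.06)"
```

```text
time_s: 3.98
ee_pos: [487.2, 361.0, 4.5]
orientation: [-0.0, -0.125, 0.992, -0.0]
contact_force: [0.0, -0.3, -0.5]
opening: 47.6
gripper_force: 0.0
time_s: 4.85
ee_pos: [488.4, 362.0, 112.7]
orientation: [0.002, -0.125, 0.992, 0.001]
contact_force: [0.7, 0.2, -2.0]
opening: 43.8
gripper_force: 30.0
t 4.85 pos [488.4 362.  112.7] toolz [ 0.003  0.003 -1.   ] turn 0.191 shift -85.2 -442.9 -67.3 q [-0.83  0.41  0.11  1.85 -0.06  0.87  1.13]
```

```bash
python3 -c "
from h import *
for n,u,v in(('scene',440,335),('side',510,255)):
  f=r.grab_frame(n);print(onz(f,u/1.5625,v/1.5625,150))
goto(500,-75,210,np.pi/2+.06)"
```

```text
[783.96984863  68.28944345 150.        ]
[771.83759995  64.26582934 150.        ]
t 4.95 pos [487.1 361.1 109.9] toolz [ 0.  0. -1.] turn 0.191 shift 13.3 -436.0 -100.1 q [-0.83  0.42  0.11  1.86 -0.06  0.87  1.13]
```

```bash
python3 -m crank '[[0.3,0,0,-30,0,0,0.06],[0.3,0,0,-35,0,0,0.06],[0.3,-5,-20,-30,0,0,0.07],[0.3,-10,-40,0,0,0,0],[0.3,-10,-50,0,0,0,0],[0.3,-10,-52,0,0,0,0],[0.3,-10,-52,0,0,0,0],[0.3,-10,-52,0,0,0,0],[0.3,-10,-52,0,0,0,0],[0.3,-10,-50,0,0,0,0]]' 
python3 -m crank '[[0.3,-10,-40,0,0,0,0],[0.3,-5,-25,0,0,0,0],[0.3,-5,-10,0,0,0,0],[0.3,0,0,0,0,0,0],[0.3,0,0,0,0,0,0]]'
python3 - <<'E'
from h import *
goto(540,-73,106,np.pi/2+.06)
f=r.grab_frame("wrist");cv2.imwrite("pics/w2.png",cv2.resize(f["color"][:,:,::-1],(800,600)))
c,s=np.cos(.06),np.sin(.06)
for a,b in((-50,-11),(-50,11),(50,-11),(50,11),(0,0)): print(np.array(proj(f,(540+c*a-s*b,-73+s*a+c*b,100)))*1.5625)
E
```

```text
time_s: 6.2
ee_pos: [585.6, -3.0, 203.6]
orientation: [-0.001, -0.031, 1.0, -0.0]
contact_force: [1.1, 0.7, -0.4]
opening: 43.7
gripper_force: 30.0
time_s: 6.82
ee_pos: [610.3, -73.4, 204.2]
orientation: [-0.0, -0.031, 1.0, 0.0]
contact_force: [0.1, -0.3, -2.1]
opening: 44.0
gripper_force: 30.0
t 6.83 pos [610.3 -73.4 204.2] toolz [-0.001  0.    -1.   ] turn 0.003 shift 70.1 4.6 98.2 q [-0.27  0.34  0.37  1.76 -0.14  1.06  1.78]
[382.39240883 109.85774508]
[418.45401346 109.96944235]
[382.94200104 271.06897238]
[415.75745503 271.14659218]
[399.8625154  194.30939936]
```

View pics/w2.png

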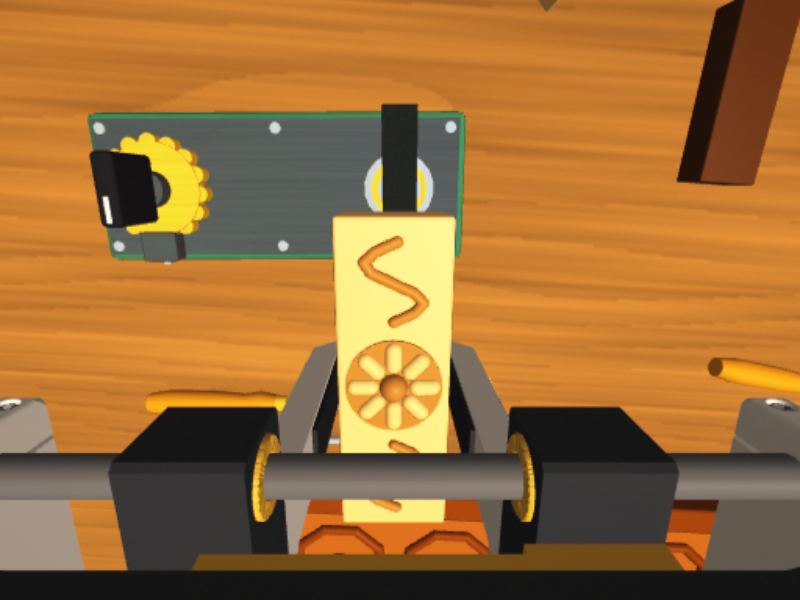

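The rest bar spans columns 381–418, with its far end at row 104 against 110 predicted, so its centre is about 4 mm nearer the base. The held blank's rosette is at (393,388), and its far end at (333–455, 214).

Run:
```python
from h import *
f=r.grab_frame("wrist");k=1.5625
g=lambda u,v,z:onz(f,(u+.5)/k-.5,(v+.5)/k-.5,z).round(1)
print("rest end",g(381,104,100),g(418.5,104,100),g(382.5,205,100),g(417.5,205,100))
print("housing",g(90,114,45),g(464,113,45),g(461,258,45),g(112,258,45))
print("knob far corners top",g(91,152,112),g(149,154.5,112),g(106,227,112),g(157,222,112))
print("blank",g(333,216,230),g(455,216,230),"ros",g(393,388,230),"near",g(343,521,230),g(446,521,230))
```

```text
rest end [487.4 -88.2 100. ] [486.  -65.5 100. ] [547.3 -83.9 100. ] [545.9 -61.4 100. ]
housing [ 498.4 -301.6   45. ] [480.6 -29.4  45. ] [587.  -20.5  45. ] [ 604.3 -296.9   45. ]
knob far corners top [ 526.7 -259.4  112. ] [ 526.  -224.9  112. ] [ 571.  -255.4  112. ] [ 565.9 -223.3  112. ]
blank [546.2 -98.5 230. ] [543.5 -55.6 230. ] ros [611.  -73.3 230. ] near [674.9 -90.8 230. ] [672.1 -46.6 230. ]
```

```bash
python3 -m crank '[[0.3,20,1,0,0,0,-0.003],[0.3,28,2,0,0,0,0],[0.3,20,1.5,10,0,0,0],[0.3,5,0,25,0,0,0],[0.3,0,0,25,0,0,0],[0.3,0,0,18,0,0,0],[0.3,0,0,8,0,0,0],[0.3,0,0,0,0,0,0],[0.3,0,0,0,0,0,0]]'
python3 - <<'E'
from h import *
goto(537.2,-73.3,104.5,np.pi/2+.064)
print(r.sense()["contact_force"])
f=r.grab_frame("wrist");g=r.grab_frame("side");goto(537.2,-73.3,104.5,np.pi/2+.064)
E
```

```text
time_s: 8.05
ee_pos: [537.8, -74.9, 119.2]
orientation: [0.0, -0.032, 0.999, -0.0]
contact_force: [0.3, -0.4, -0.4]
opening: 43.6
gripper_force: 30.0
t 8.05 pos [537.8 -74.9 119.2] toolz [ 0.001  0.    -1.   ] turn 0.0 shift 0.5 1.6 14.7 q [-0.27  0.32  0.35  2.   -0.15  0.84  1.8 ]
[ 0.28603502 -0.39273845 -0.37364102]
t 8.15 pos [537.8 -74.9 119.2] toolz [ 0.001  0.    -1.   ] turn 0.0 shift 0.4 1.7 14.7 q [-0.27  0.32  0.35  2.   -0.15  0.84  1.8 ]
```

```bash
python3 -m crank '[[0.3,0.5,1.5,5,0,0,0],[0.3,0,0,4,0,0,0],[0.3,0,0,2,0,0,0],[0.3,0,0,1,0,0,0],[0.3,0,0,0,0,0,0],[0.3,0,0,0,0,0,0]]'
python3 -m crank '[[0.3,0,0,1,0,0,0],[0.3,0,0,0,0,0,0],[0.3,0,0,0,0,0,0]]'
python3 -m crank '[[0.3,0,0,1,0,0,0],[0.3,0,0,0,0,0,0],[0.3,0,0,0,0,0,0]]'
```

```text
time_s: 8.9
ee_pos: [536.8, -73.5, 106.6]
orientation: [0.0, -0.032, 0.999, -0.0]
contact_force: [-0.3, 0.3, -2.4]
opening: 43.7
gripper_force: 30.0
time_s: 9.28
ee_pos: [536.7, -73.5, 105.5]
orientation: [-0.0, -0.032, 0.999, -0.0]
contact_force: [-0.1, 0.1, -1.8]
opening: 43.8
gripper_force: 30.0
time_s: 9.65
ee_pos: [536.7, -73.5, 104.4]
orientation: [-0.0, -0.032, 0.999, -0.0]
contact_force: [-0.3, 0.1, -0.8]
opening: 43.6
gripper_force: 30.0
```

```bash
python3 -m crank '[[0.3,0,0,0.5,0,0,0],[0.3,0,0,0,0,0,0],[0.3,0,0,0,0,0,0],[0.3,0,0,0,0,0,0]]'
python3 -m crank '[[0.3,0,0,0.5,0,0,0],[0.3,0,0,0,0,0,0],[0.3,0,0,0,0,0,0],[0.3,0,0,0,0,0,0]]'
```

```text
time_s: 10.15
ee_pos: [536.8, -73.5, 104.4]
orientation: [0.0, -0.032, 0.999, 0.0]
contact_force: [-2.5, 1.3, 8.6]
opening: 43.9
gripper_force: 30.0
time_s: 10.65
ee_pos: [536.8, -73.5, 104.3]
orientation: [0.0, -0.032, 0.999, 0.0]
contact_force: [-7.1, 1.1, 17.1]
opening: 43.7
gripper_force: 30.0
```

Run:
```python
from h import *
f=r.grab_frame("wrist");g=r.grab_frame("side")
cv2.imwrite("pics/p3.png",np.hstack([cv2.resize(f["color"][:,:,::-1],(400,300)),crop(g,230,190,66,50,6)[:300]]))
```

```text
(no output)
```

View pics/p3.png

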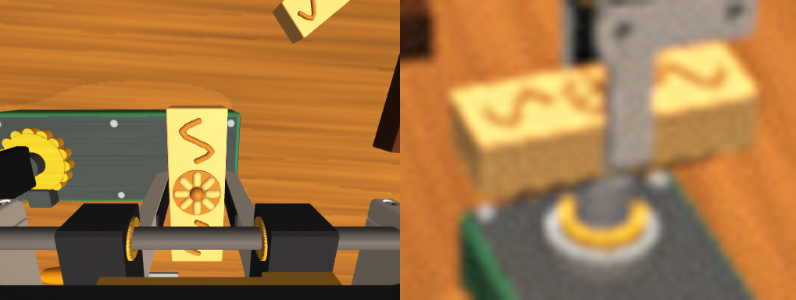

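The blank is seated on the rest: 17 N of contact, and the side crop shows it lying level over the column. I'll ease off the force and release gently.

```bash
python3 -m crank '[[0.3,0,0,-0.8,0,0,0],[0.3,0,0,0,0,0,0],[0.49,0,0,0,0,0,0],[0.52,0,0,0,0,0,0],[0.6,0,0,0,0,0,0],[0.7,0,0,0,0,0,0],[0.7,0,0,0,0,0,0],[0.7,0,0,0,0,0,0]]'
python3 -m crank '[[0.7,0,0,-5,0,0,0],[0.7,0,0,-15,0,0,0],[0.7,0,0,-25,0,0,0],[0.7,0,0,-30,0,0,0],[0.7,0,0,-25,0,0,0],[0.7,0,0,0,0,0,0]]'
python3 - <<'E'
from h import *
goto(548.4,-252,204,np.pi/2+.064)
f=r.grab_frame("wrist");g=r.grab_frame("side");s=r.grab_frame("scene")
cv2.imwrite("pics/p4.png",np.vstack([np.hstack([cv2.resize(f["color"][:,:,::-1],(400,300)),crop(g,230,190,66,50,6)[:300]]+[np.zeros((300,4,3),np.uint8)]),crop(s,150,165,100,37,8)]))
E
```

```text
time_s: 11.75
ee_pos: [536.7, -73.5, 104.3]
orientation: [-0.0, -0.032, 0.999, -0.0]
contact_force: [1.3, -0.0, 0.2]
opening: 66.1
gripper_force: 0.0
time_s: 12.5
ee_pos: [537.8, -73.7, 206.9]
orientation: [0.002, -0.032, 0.999, 0.0]
contact_force: [-0.4, 1.1, -0.3]
opening: 65.7
gripper_force: 0.0
t 12.5 pos [537.8 -73.7 206.9] toolz [ 0.004  0.    -1.   ] turn 0.0 shift 0.9 -178.7 2.9 q [-0.3   0.21  0.37  1.92 -0.09  1.02  1.74]
```

View pics/p4.png

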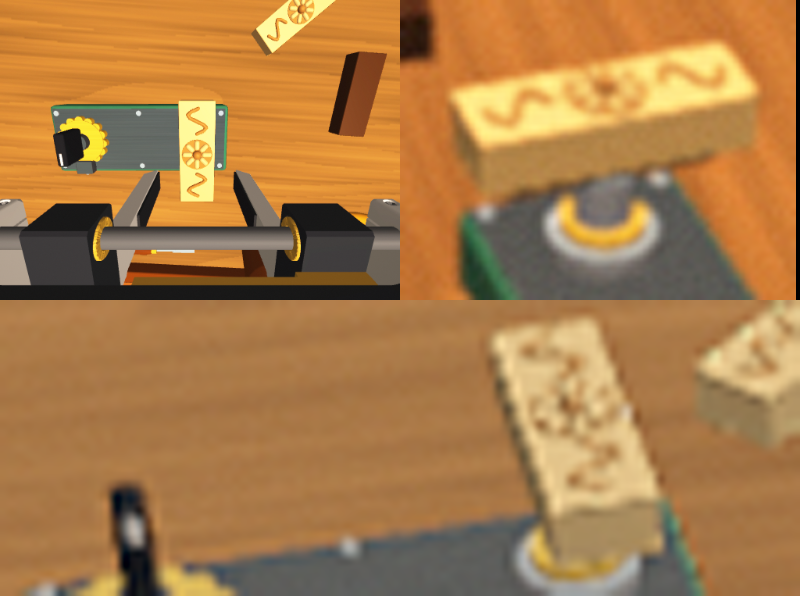

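The blank lies flat and lengthwise on the rest after release. The knob sits 180 mm along the fixture from the rest, at about (548.3, -252.3). I'll go above it.

```bash
python3 -m crank '[[0.6,0,-25,0,0,0,0],[0.6,0,-40,0,0,0,0],[0.6,0,-45,0,0,0,0],[0.6,0,-40,0,0,0,0],[0.6,0.5,-22,0,0,0,0],[0.6,0,-7,0,0,0,0],[0.6,0,0,20,0,0,0],[0.6,0,0,25,0,0,0],[0.6,0,0,20,0,0,0],[0.6,0,0,0,0,0,0]]'
python3 - <<'E'
from h import *
r.grab_frame("wrist")
f=r.grab_frame("wrist");cv2.imwrite("pics/w5.png",cv2.resize(f["color"][:,:,::-1],(800,600)))
goto(548.3,-252.3,74,np.pi/2+.064)
c,s=np.cos(.064),np.sin(.064)
for a,b in((-23,-7),(-23,7),(23,-7),(23,7)): print((np.array(proj(f,(548.3+c*a-s*b,-252.3+s*a+c*b,112)))*1.5625).round())
E
```

```text
time_s: 13.9
ee_pos: [546.9, -250.8, 137.8]
orientation: [-0.002, -0.033, 0.999, 0.001]
contact_force: [0.4, 0.7, 0.7]
opening: 56.3
gripper_force: 0.0
t 14.0 pos [ 547.9 -251.7  139.6] toolz [-0.  0. -1.] turn 0.001 shift -0.4 -0.7 65.6 q [-0.01  0.4   0.43  1.86 -0.21  0.93  2.15]
[376. 297.]
[404. 297.]
[377. 382.]
[404. 382.]
```

View pics/w5.png

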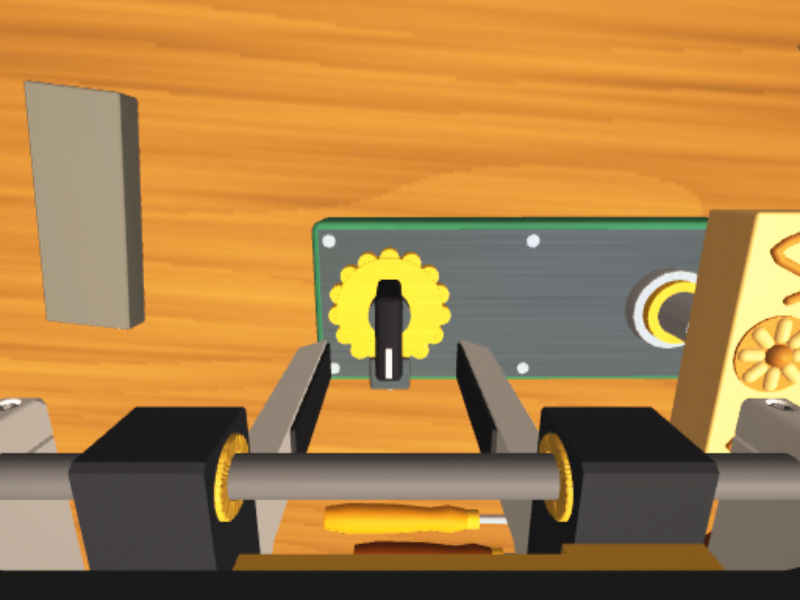

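The knob top spans (375–403, 297–381), matching the prediction within 1 px. I'll descend and pinch.

```bash
python3 -m crank '[[0.6,-0.4,-0.6,15,0,0,0],[0.6,0,0,25,0,0,0],[0.6,0,0,18,0,0,0],[0.6,0,0,7,0,0,0],[0.6,0,0,0,0,0,0],[0.6,0,0,0,0,0,0]]'
python3 -m crank '[[0,0,0,0,0,0,0],[0,0,0,0,0,0,0],[0,0,0,0,0,0,0],[0,0,0,0,0,0,0],[0,0,0,0,0,0,0],[0,0,0,0,0,0,0],[0,0,0,0,0,0,0]]' 45
python3 -c "
from h import *
goto(548.3,-252.3,74,np.pi/2+.064);print(r.sense()['torque'],r.sense()['gripper_force'])"
```

```text
time_s: 14.75
ee_pos: [548.6, -253.0, 74.9]
orientation: [0.0, -0.032, 0.999, -0.0]
contact_force: [0.4, 0.3, -0.5]
opening: 56.5
gripper_force: 0.0
time_s: 15.62
ee_pos: [548.2, -253.6, 74.4]
orientation: [0.0, -0.032, 0.999, -0.001]
contact_force: [1.7, -5.2, -1.4]
opening: 13.9
gripper_force: 45.0
t 15.62 pos [ 548.2 -253.6   74.4] toolz [ 0.    -0.001 -1.   ] turn -0.0 shift -0.2 1.3 0.4 q [ 0.02  0.48  0.4   1.9  -0.25  0.81  2.19]
[-1.17691598 -0.18069617 -0.03069738] 44.99313175678253
```

```bash
cat > q.py <<'E'
from h import *
s=r.sense();print("torque",s["torque"].round(3));goto(548.3,-253.3,74,np.pi/2+.064)
E
python3 -m crank '[[0,0,-0.5,0,0,0,0],[0,0,0,0,0,0,0.03],[0,0,0,0,0,0,0.06],[0,0,0,0,0,0,0.06],[0,0,0,0,0,0,0.06],[0,0,0,0,0,0,0]]'; python3 q.py
python3 -m crank '[[0,0,0,0,0,0,0.06],[0,0,0,0,0,0,0.06],[0,0,0,0,0,0,0.06],[0,0,0,0,0,0,0.03],[0,0,0,0,0,0,0],[0,0,0,0,0,0,0]]'; python3 q.py
```

```text
time_s: 16.38
ee_pos: [548.2, -253.6, 74.4]
orientation: [0.0, 0.073, 0.997, -0.0]
contact_force: [0.5, -4.8, 0.8]
opening: 13.6
gripper_force: 45.0
torque [-1.281 -0.077  0.036]
t 16.38 pos [ 548.2 -253.6   74.4] toolz [ 0.    -0.001 -1.   ] turn -0.211 shift -0.1 0.3 0.4 q [-0.02  0.49  0.45  1.9  -0.29  0.81  2.01]
time_s: 17.12
ee_pos: [548.3, -253.5, 74.4]
orientation: [0.0, 0.177, 0.984, -0.0]
contact_force: [0.4, -4.5, 0.0]
opening: 13.9
gripper_force: 45.0
torque [-1.275 -0.225  0.004]
t 17.12 pos [ 548.3 -253.5   74.4] toolz [ 0. -0. -1.] turn -0.419 shift -0.1 0.2 0.4 q [-0.06  0.5   0.51  1.9  -0.33  0.82  1.84]
```

```bash
python3 -m crank '[[0,0,0,0,0,0,0.05],[0,0,0,0,0,0,0.06],[0,0,0,0,0,0,0.06],[0,0,0,0,0,0,0.04],[0,0,0,0,0,0,0]]'; python3 q.py
python3 -m crank '[[0,0,0,0,0,0,0.05],[0,0,0,0,0,0,0.06],[0,0,0,0,0,0,0.06],[0,0,0,0,0,0,0.039],[0,0,0,0,0,0,0],[0,0,0,0,0,0,0]]'; python3 q.py
python3 - <<'E'
from h import *
f=r.grab_frame("wrist");g=r.grab_frame("side")
cv2.imwrite("pics/p6.png",np.hstack([cv2.resize(f["color"][:,:,::-1],(400,300)),crop(g,230,180,80,60,5)]))
E
```

```text
time_s: 17.75
ee_pos: [548.3, -253.4, 74.4]
orientation: [0.0, 0.279, 0.96, -0.0]
contact_force: [1.3, -5.8, 0.8]
opening: 13.8
gripper_force: 45.0
torque [-1.258 -0.302  0.017]
t 17.75 pos [ 548.3 -253.4   74.4] toolz [ 0. -0. -1.] turn -0.63 shift -0.0 0.1 0.4 q [-0.1   0.52  0.56  1.91 -0.37  0.82  1.66]
time_s: 18.5
ee_pos: [548.4, -253.3, 74.4]
orientation: [0.0, 0.377, 0.926, -0.0]
contact_force: [1.9, -4.5, 1.6]
opening: 13.9
gripper_force: 45.0
torque [-1.165 -0.605  0.05 ]
t 18.5 pos [ 548.4 -253.3   74.4] toolz [ 0. -0. -1.] turn -0.837 shift 0.1 -0.0 0.4 q [-0.14  0.53  0.61  1.91 -0.41  0.83  1.49]
```

View pics/p6.png

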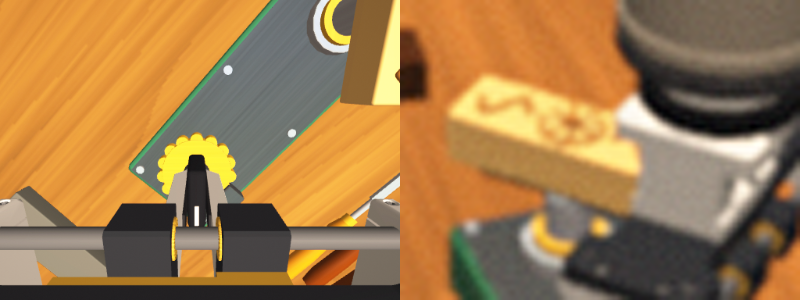

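At the second stop (0.837), the blank has turned with the rest and still lies flat. The knob at (197,185) is still square in the fingers. On to the third stop.

```bash
python3 -m crank '[[0,0,0,0,0,0,0.05],[0,0,0,0,0,0,0.06],[0,0,0,0,0,0,0.06],[0,0,0,0,0,0,0.04],[0,0,0,0,0,0,0]]'; python3 q.py
python3 -m crank '[[0,0,0,0,0,0,0.05],[0,0,0,0,0,0,0.06],[0,0,0,0,0,0,0.06],[0,0,0,0,0,0,0.04],[0,0,0,0,0,0,0],[0,0,0,0,0,0,0]]'; python3 q.py
python3 - <<'E'
from h import *
f=r.grab_frame("wrist");g=r.grab_frame("side");s=r.grab_frame("scene")
cv2.imwrite("pics/p7.png",np.vstack([np.hstack([cv2.resize(f["color"][:,:,::-1],(400,300)),crop(g,230,180,80,60,5)]),crop(s,150,165,100,37,8)]))
E
```

```text
time_s: 19.23
ee_pos: [548.5, -253.2, 74.4]
orientation: [0.0, 0.473, 0.881, 0.0]
contact_force: [2.8, -4.7, 1.2]
opening: 14.0
gripper_force: 45.0
torque [-1.068 -0.78   0.013]
t 19.23 pos [ 548.5 -253.2   74.4] toolz [ 0. -0. -1.] turn -1.048 shift 0.2 -0.1 0.4 q [-0.18  0.55  0.67  1.91 -0.45  0.84  1.32]
time_s: 19.98
ee_pos: [548.6, -253.1, 74.3]
orientation: [0.0, 0.562, 0.827, 0.0]
contact_force: [3.4, -3.9, -0.0]
opening: 13.7
gripper_force: 45.0
torque [-1.098 -0.958  0.105]
t 19.98 pos [ 548.6 -253.1   74.3] toolz [ 0.001 -0.    -1.   ] turn -1.258 shift 0.3 -0.1 0.3 q [-0.21  0.56  0.72  1.91 -0.49  0.85  1.14]
```

View pics/p7.png

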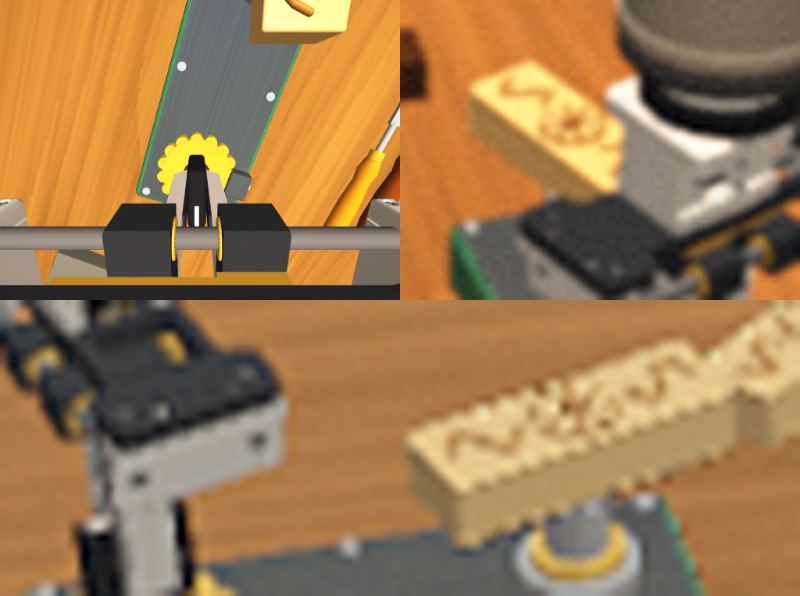

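The tool has turned 1.258 rad against the 1.257 stop. The knob is square in the gripper at (197,185), and the blank lies flat across the rest at its turned angle.

```bash
python3 -c "
from bench import r
print(r.sign_off())"
```

```text
the job is handed in; nothing more can be done
None
```

I set the rosette blank down flat and centred along the rest, and turned the knob clockwise to the third stop. The tool's measured turn is 1.258 rad against 1.257; I went by that angle, as no clicks could be heard. The gripper still holds the knob, and I handed the job in at about 20 s.

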